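Show the side marker to the inspection camera

ROBOT

A 6-joint arm with a two-finger parallel gripper is mounted at the origin on the work surface. World frame = base frame: x ahead of the robot, y to its left, z up, the work surface at z = 0. Lengths are in m, angles in rad, forces in N, time in s.
With the tool pointing down it reaches from about 0.325 to 0.775 m from the base axis. Payload 5.5 kg.
Tool frame: the origin (TCP) lies midway between the tips of the shut fingers; the grasp point (between the pads) lies 19 mm behind it (robot.grip_depth is the distance from the TCP to the grasp point, in m); z points along the fingers, y is the line along which they close (so a half turn about z gives the same grasp; the last joint's range is limited). The gripper opens to 88 mm and grips with 3 to 60 N. Pads are 20 mm wide; open, the fingers measure 115 mm over their backs; the gripper's body (75 mm by 178 mm) begins 61 mm behind the grasp point.
Start: joints at [-1.194, 0.091, 1.231, -0, 1.82, -0.057], TCP at [0.252, -0.544, 0.223] pointing down, gripper open.
Joint ranges: [-2.87, 2.87], [-0.86, 2.18], [0.17, 2.46], [-1.51, 4.65], [0.06, 2.69], [-2.65, 2.65]. Speed limits (rad/s): [2.57, 2.57, 3.01, 3.14, 3.14, 3.14].

INTERFACE

Orientations are given as [roll, pitch, yaw] about the fixed x, y, z axes, in that order (R = Rz(yaw) Ry(pitch) Rx(roll)).
In Python, from cell import robot gives the robot as it stands. The module is installed in compiled form; this text tells all that it offers.
- The arm moves only by the shell command python3 -m inch 'ROWS' [FORCE]. ROWS is JSON, a list of rows, each a list of 3 entries, a list of its own where there are three numbers: the shift along the world's x, y, z each as a share of 0.25 m, from -1 to 1, then the turn, a rotation vector about the world's x, y, z each as a share of 1.5 rad, from -1 to 1, then the closure, from 0 (fully open) to 1 (shut). A call has 1 to 10 rows; each row is the pose to reach, as a shift and turn from the pose commanded when the call began; what a row does not reach only later rows make up. A row lasts 1/10 s, in which the tool goes at most 50 mm and 8.59 degrees, less where a joint would pass 70% of its speed; a pose out of reach is approached as far as the arm can. A call with a number of a shift or a turn outside -1 to 1 is refused whole. A call with a gripper value outside its range is refused whole. The fingers move at their own pace and stop on an object; FORCE is the grip in N (left out, the last holds). Time passes only in rows, so rows that repeat a pose let the fingers close. It gives the time, the measured TCP pose, the force, the opening and the grip force at its end, in the units of the state.
- robot.sense(): the state, without advancing time (a new reading comes with each control period).
- robot.read_camera(name): name is "side" or "top"; returns the picture (420x560x3 uint8, red, green, blue); there is no depth.
- robot.get_calibration(name): a dict with "fovy" (degrees; the focal length in pixels is half the picture's height over the tangent of half this angle, whatever the lens; pixels are square), "cx", "cy" (the principal point, pixels), "R" (3x3) and "t" (3): a world point X has camera coordinates R X + t. Camera axes: x right, y down, z forward; pixel columns grow to the right and rows downward; lengths in m; the calibration is good to about 2 mm. A picture is of the moment at which its call begins. get_calibration takes no time and is no camera call.
- robot.sign_off(): hands the job in; it is judged then, once.
The state is a dict: "time": time; "qpos": joint angles; "joint_velocities": joint speeds; "tau": joint torques, N m; "ee_pos": TCP position; "tcp_rot": TCP orientation; "ft_force": force on the tool from outside, world axes, zero at the start; "wrist_torque": the same for the moment, N m; "finger_gap": finger opening in m; "grasp_force": force on a finger pad.
Only numpy, scipy, OpenCV 4.12 (cv2) and the standard library are available. Lean on these libraries where they do the work, as an engineer would, in place of code of your own. Each camera call takes 0.05 s, during which the arm holds its last target. There are 200 camera calls.

TASK

Fit the loose tubular handle fully home over the upright spigot on the mirror's crank, then use it to swing the sprung mirror until the round marker on the clamped workpiece is reflected into the middle of the inspection camera's picture. Finish still gripping the handle and holding the mirror at that angle against its spring: do not let go. Touch the mirror and its crank only through the handle, and leave the other things on the bench where they are.

Things in the scene. Friction and masses are not known exactly. Their poses are not given: they have to be found in the camera images.
- station: Fixed inspection station: grey round base 100 mm across with a turning mirror, and a bar out to a white box camera with black lens. Origin on the mirror's vertical turning axis, at bench height; z up. The camera stands at +30 deg from the station's +x (anticlockwise from above), lens front 108 mm from the axis, aimed level at the axis 90 mm above the bench. Top 118 mm. Place and yaw vary.
- mirror: Upright mirror (glass 50 mm wide, 56 mm high, centre 90 mm above the bench, black backing plate 56 mm wide) with its crank. Origin on the turning axis at bench height; +x is the normal of the reflecting face, which contains the axis. At the rest stop +x points to -60 deg in the station's frame; it turns anticlockwise from above, up to 1.35 rad; 0.45 to 1.0 rad is needed. A spring returns it.
- spigot (a point): Centre of the foot of the steel spigot, upright on the outer end of the mirror's crank, on a 26 mm round flat seat 50 mm above the bench, 95 mm from the turning axis at 197 deg from the mirror's +x. Spigot 12 mm diameter, 36 mm high, top 6 mm tapering to 6 mm diameter. Moves with the mirror; the spring pushes back with 2 to 5 N here.
- sight: Not an object: the camera's line of sight after reflection in the mirror. Origin on the turning axis 90 mm above the bench; +x runs level along the reflected line, away from the mirror. In the station's frame it points to -150 deg + twice the mirror's angle from rest. The marker is in the middle of the camera's picture when it lies on this +x line.
- part: Clamped workpiece, fixed to the bench: aluminium block 36 x 50 mm, 115 mm high, on a dark steel foot 50 x 70 mm and 25 mm high, with a dark stud on top to 127 mm. Origin at the centre of its underside; its marked face looks to its own -x, roughly towards the mirror. Its place and yaw vary.
- marker (a point): Centre of the round bull's-eye marker (22 mm across, white rim, black, white centre) on the workpiece's marked face, 90 mm above the bench (18 mm to -x of the workpiece's origin).
- sleeve: The loose handle: plain aluminium tube standing upright on the bench, 26 mm outside diameter, 15 mm through bore, 70 mm long, 40 to 85 g, ends alike. Origin at the centre of its lower end; z along the tube. Turns freely on the spigot. Its place varies and is swapped with those of the plug gauge and the jar.
- plug: Bystander: solid steel plug gauge, 30 mm diameter, 55 mm high, with a 16 mm neck; upright. Origin at its underside.
- jar: Bystander: small closed white jar with black cap, 44 mm diameter, 60 mm high. Origin at its underside.
- gaugebox: Bystander: closed wooden box 60 x 40 x 28 mm. Origin at its underside.
- driver: Bystander: screwdriver, 180 mm long, lying. Origin along the tool, at bench height.
- mug: Bystander: white mug, 76 mm across, 90 mm high. Origin at its underside.
- cell: Bystander: upright battery cell, a solid grey cylinder 21 mm diameter, 70 mm high. Origin at its underside.
Not all that is in view belongs to the job. What is meant by the part is not orange or purple, and is the smaller of those in its own colour.

How it is judged:
By the outcome, as a careful person would: the job done as asked, in the order asked, and still so for the second after the job is handed in, while the arm keeps its last pose, push and grip.
It also fails if it takes over 51 s, if anything falls off the work surface, if the arm or the gripper's body presses on something with over 40 N, if the wrist force passes 120 N, or if a joint passes its speed limit or range.

## Working session

There is one attempt and no reset: what is moved stays moved. The work goes in short steps, Python scripts to look and compute and a shell command to move; the robot and the scene stay as the last step left them, time stands still between calls to the robot, and variables do not carry over. Pictures are saved under pics/ and viewed, at most 10 in all, crops included, and the job is handed in when it is done.

```bash
mkdir -p pics; python3 - <<'E'
from cell import robot
import cv2,numpy as np
for n in("side","top"):
    im=robot.read_camera(n); cv2.imwrite(f"pics/{n}0.png",im[:,:,::-1]); c=robot.get_calibration(n)
    print(n,{k:np.round(v,4).tolist() for k,v in c.items()})
print(robot.sense())
E
```

```text
side {'fovy': 57.0188, 'cx': 280.3006, 'cy': 204.1005, 'R': [[-0.8507, -0.5256, 0.0077], [-0.376, 0.5981, -0.7077], [0.3674, -0.6049, -0.7064]], 't': [0.4924, 0.2927, 0.8669]}
top {'fovy': 53.2071, 'cx': 277.6442, 'cy': 212.6585, 'R': [[0.0045, -1.0, -0.0047], [-0.9967, -0.0041, -0.0814], [0.0814, 0.005, -0.9967]], 't': [-0.0256, 0.5944, 1.2373]}
{'time': 0.1, 'qpos': array([-1.19372388e+00,  9.17882154e-02,  1.23176890e+00,  7.13532248e-06,
        1.81982679e+00, -5.67139825e-02]), 'joint_velocities': array([ 0.00116028, -0.00255069, -0.00295403,  0.00096651, -0.00131416,
       -0.00154666]), 'tau': array([ 2.87865223e-03, -4.47857738e+01, -4.07569385e+01,  7.01855030e-02,
        2.84143776e-02, -1.21464186e-04]), 'ee_pos': array([ 0.2520763 , -0.54417318,  0.22161525]), 'tcp_rot': array([-3.13980468e+00, -1.08441576e-04,  4.33788084e-01]), 'ft_force': array([-0.34856195,  0.6180755 ,  0.78558587]), 'wrist_torque': array([-0.0112663 ,  0.00539128,  0.01910458]), 'grasp_force': 0.0, 'finger_gap': 0.08798738937888301}
```

View pics/side0.png

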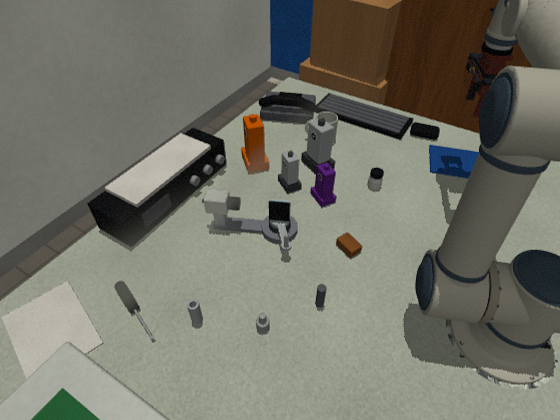

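View pics/top0.png

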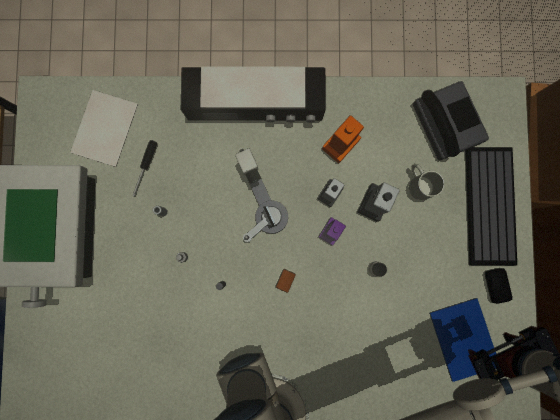

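Side view: grey blocks at (289,170) small and (320,142) large, orange (254,142), purple (323,184). Mirror is at (280,215), with the crank end at (285,248). Upright cylinders are at (195,313), (262,322) and (321,295). In the top view these are at (160,211), (182,257) and (221,285), and the grey blocks at (331,191) and (380,200).
The part should be the smaller grey block. The sleeve should be the light tube at side (195,313), since (262,322) has a neck (plug) and (321,295) is dark (cell). One enlarged crop sheet will confirm this.

```bash
python3 - <<'E'
import cv2,numpy as np
s=cv2.imread("pics/side0.png");t=cv2.imread("pics/top0.png")
def c(im,x,y,w,h,W,H): return cv2.resize(im[y:y+h,x:x+w],(W,H),interpolation=cv2.INTER_CUBIC)
a=np.hstack([c(t,230,140,100,75,400,300) if 0 else c(t,225,140,120,90,400,300),c(s,200,120,140,105,400,300) if 0 else c(s,240,110,100,75,400,300)])
b=np.hstack([c(s,180,285,160,60,400,150),c(s,240,190,80,60,200,150),c(t,300,170,100,75,200,150)])
b2=np.hstack([c(t,145,195,93,105,266,300)[:150] if 0 else c(t,145,195,100,37,400,148),c(t,170,240,100,37,400,148)])
cv2.imwrite("pics/crop1.png",np.vstack([a,b,b2]))
E
```

```text
(no output)
```

View pics/crop1.png

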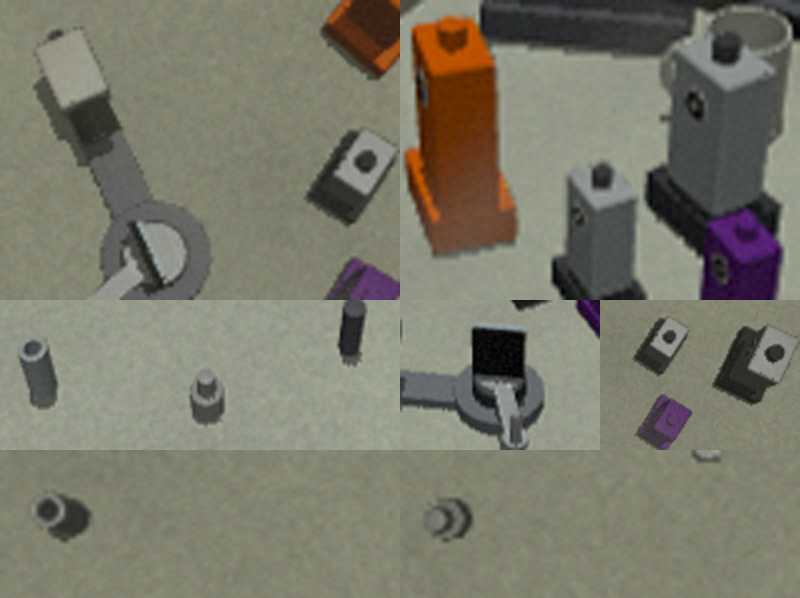

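Confirmed. The small grey block with a bull's-eye is the part, the open-bored light tube is the sleeve, the necked cylinder is the plug and the dark cylinder is the cell. Next I'll read fine pixel positions from one magnified sheet.

```bash
cat > h.py <<'E'
import numpy as np
from cell import robot
C={n:robot.get_calibration(n) for n in("side","top")}
def ray(n,u,v):
    c=C[n];f=210/np.tan(np.radians(c["fovy"]/2));R=np.array(c["R"]);t=np.array(c["t"])
    d=R.T@np.array([(u-c["cx"])/f,(v-c["cy"])/f,1]);return -R.T@t,d/np.linalg.norm(d)
def pl(n,u,v,z):
    o,d=ray(n,u,v);return o+d*(z-o[2])/d[2]
def tri(a,b):
    o1,d1=ray("side",*a);o2,d2=ray("top",*b)
    s=np.linalg.lstsq(np.c_[d1,-d2],o2-o1,rcond=None)[0];p,q=o1+s[0]*d1,o2+s[1]*d2
    return (p+q)/2,np.linalg.norm(p-q)
def proj(n,X):
    c=C[n];f=210/np.tan(np.radians(c["fovy"]/2));p=np.array(c["R"])@X+c["t"];return p[:2]/p[2]*f+[c["cx"],c["cy"]]
E
python3 - <<'E'
import cv2,numpy as np
s=cv2.imread("pics/side0.png");t=cv2.imread("pics/top0.png")
def c(im,x,y,k=10):
    w,h=260//k,300//k
    o=cv2.resize(im[y:y+h,x:x+w],None,fx=k,fy=k,interpolation=cv2.INTER_NEAREST)
    g=5
    for i in range(w):
        if (x+i)%g==0: cv2.line(o,(i*k,0),(i*k,6),(0,0,255),1);cv2.putText(o,str(x+i),(i*k+1,14),0,.3,(0,0,255))
    for j in range(h):
        if (y+j)%g==0: cv2.line(o,(0,j*k),(6,j*k),(0,0,255),1);cv2.putText(o,str(y+j),(0,j*k+10),0,.3,(0,255,255))
    return o
A=np.vstack([np.hstack([c(t,240,220),c(s,272,224),c(t,148,198)]),np.hstack([c(s,184,296),c(s,278,150),c(t,252,190,5)])])
cv2.imwrite("pics/z1.png",A)
E
```

```text
(no output)
```

View pics/z1.png

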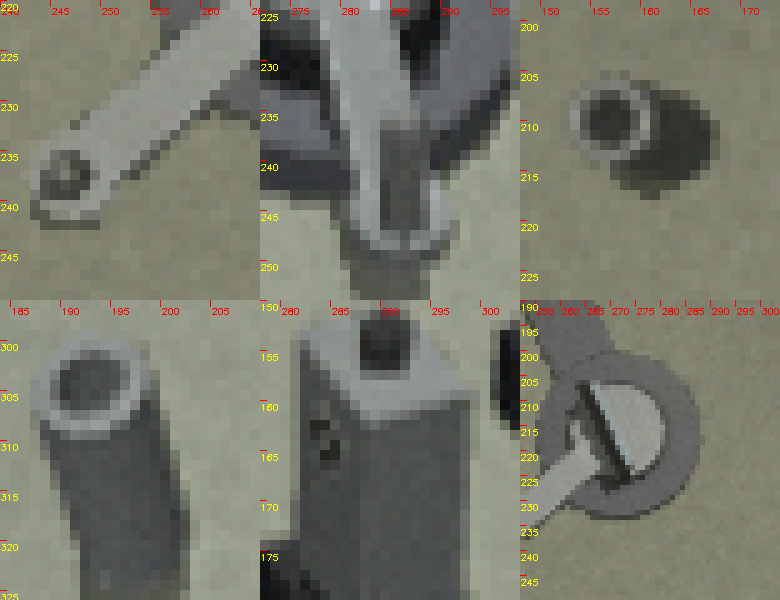

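Magnified readings:
- Spigot top: top view (246.3,237.3), side view (285.7,236).
- Sleeve rim: top view (157.0,209.5), side view (192.7,304.3).
- Marker: side view (284.0,163.7).
- Base disc: top view (271.3,216.5). Mirror's upper edge, mid-point: top view (269.5,215.5).

```bash
python3 - <<'E'
from h import *
import cv2
np.set_printoptions(precision=4,suppress=True)
print("sleeve",tri((192.7,304.3),(157,209.5)),pl("side",192.7,304.3,.07),pl("top",157,209.5,.07))
print("spig top",tri((285.7,236),(246.6,237.5)),pl("side",285.7,236,.086),pl("top",246.6,237.5,.086))
print("seat",pl("side",285.7,244.9,.05),pl("top",246.4,238.1,.05))
for z in(.005,.012):print("base",pl("top",271.3,216.5,z))
print("mirtop",pl("top",269.5,215.5,.118))
print("marker",pl("side",284,163.7,.09))
for p in((281.7,154.),(288.7,161.5),(298.3,158.7)):print("corner",pl("side",*p,.115))
t=cv2.imread("pics/top0.png");g=t[170:215,310:350].min(2)
b,m=cv2.threshold(g,0,255,cv2.THRESH_BINARY)
for th in(125,135,145,155):
    n,l,st,ce=cv2.connectedComponentsWithStats((g>th).astype(np.uint8))
    print(th,[(s.tolist(),c+[310,170]) for s,c in zip(st,ce) if 20<s[4]<1500])
# grey base & camera box via top
print(t[191,325:345].tolist())
E
```

```text
sleeve (array([0.5995, 0.3292, 0.0648]), np.float64(0.0013805957510007803)) [0.5974 0.3314 0.07  ] [0.5985 0.3272 0.07  ]
spig top (array([0.5202, 0.0662, 0.0808]), np.float64(0.004532747170658184)) [0.5201 0.0709 0.086 ] [0.5181 0.0647 0.086 ]
seat [0.5201 0.0697 0.05  ] [0.5171 0.0681 0.05  ]
base [ 0.5842 -0.0036  0.005 ]
base [ 0.5837 -0.0038  0.012 ]
mirtop [ 0.5788 -0.0009  0.118 ]
marker [ 0.6678 -0.1637  0.09  ]
corner [ 0.6813 -0.1721  0.115 ]
corner [ 0.6458 -0.1529  0.115 ]
corner [ 0.6288 -0.1789  0.115 ]
125 [([16, 9, 18, 19, 146], array([334.4178, 187.9658]))]
135 [([16, 10, 17, 18, 129], array([334.4264, 188.1085]))]
145 []
155 []
[[95, 102, 98], [138, 142, 142], [147, 155, 152], [148, 152, 152], [143, 151, 150], [145, 151, 149], [149, 156, 154], [136, 145, 142], [79, 82, 81], [61, 69, 68], [61, 66, 66], [126, 135, 128], [141, 152, 146], [145, 152, 149], [130, 134, 132], [70, 73, 73], [77, 91, 91], [112, 131, 130], [115, 138, 135], [115, 134, 131]]
```

```bash
R='[[0.346,0.873,0],[0,0,0.38],0]'
python3 -m inch '[[[0.35,0.87,0],[0,0,0.38],0],[[0.35,0.87,0],[0,0,0.38],0],[[0.35,0.87,0],[0,0,0.38],0],[[0.35,0.87,0],[0,0,0.38],0],[[0.35,0.87,0],[0,0,0.38],0],[[0.35,0.87,0],[0,0,0.38],0]]'
python3 -m inch '[[[0.35,0.87,0],[0,0,0.38],0],[[0.35,0.87,0],[0,0,0.38],0],[[0.35,0.87,0],[0,0,0.38],0],[[0.35,0.87,0],[0,0,0.38],0],[[0.35,0.87,0],[0,0,0.38],0],[[0.35,0.87,0],[0,0,0.38],0]]'
python3 -m inch '[[[0.35,0.87,0],[0,0,0.38],0],[[0.35,0.87,0],[0,0,0.38],0],[[0.35,0.87,0],[0,0,0.38],0],[[0.35,0.87,0],[0,0,0.38],0],[[0.35,0.87,0],[0,0,0.38],0],[[0.35,0.87,0],[0,0,0.38],0]]'
```

```text
time: 0.7
ee_pos: [0.341, -0.3238, 0.223]
tcp_rot: [3.141, -0.001, 1.008]
ft_force: [0.7, -0.2, -0.7]
finger_gap: 0.0881
grasp_force: 0.0
time: 1.3
ee_pos: [0.4282, -0.1069, 0.2222]
tcp_rot: [-3.141, -0.001, 1.578]
ft_force: [-1.1, 0.0, -0.3]
finger_gap: 0.0877
grasp_force: 0.0
time: 1.9
ee_pos: [0.5157, 0.1098, 0.2211]
tcp_rot: [-3.14, -0.001, 2.147]
ft_force: [0.4, -0.1, -0.5]
finger_gap: 0.0879
grasp_force: 0.0
```

```bash
python3 - <<'E'
from h import *
import cv2
np.set_printoptions(precision=4,suppress=True)
t=cv2.imread("pics/top0.png");s=cv2.imread("pics/side0.png")
g=t[170:215,310:350].min(2)
cs=cv2.findContours((g>110).astype(np.uint8),0,2)[0]
for th in(105,120,130):
    m=(g>th).astype(np.uint8); n,l,st,ce=cv2.connectedComponentsWithStats(m)
    k=l[188-170-6,335-310-3] if 0 else [i for i in range(1,n) if 60<st[i][4]<400]
    for i in k:
        p=np.argwhere(l==i)[:,::-1].astype(np.float32)+[310,170]
        c,sz,a=cv2.minAreaRect(p.astype(np.float32)); bx=cv2.boxPoints((c,sz,a))
        print(th,c,sz,a,pl("top",*c,.115)); print(np.array([pl("top",*q,.115)[:2] for q in bx]))
print("cambox",pl("top",247,158,.11))
big=cv2.resize(np.hstack([t[172:210,314:350],s[140:178,276:312]]),None,fx=11,fy=11,interpolation=cv2.INTER_NEAREST)
cv2.imwrite("pics/z2.png",big[:, :800])
E
```

```text
120 (334.38458251953125, 187.9230499267578) (11.094003677368164, 16.086305618286133) 33.6900634765625 [ 0.6573 -0.1822  0.115 ]
[[ 0.647  -0.1567]
 [ 0.6849 -0.182 ]
 [ 0.6676 -0.2077]
 [ 0.6297 -0.1825]]
130 (334.30767822265625, 188.03842163085938) (11.094003677368164, 15.808955192565918) 33.6900634765625 [ 0.6569 -0.182   0.115 ]
[[ 0.647  -0.1567]
 [ 0.6843 -0.1815]
 [ 0.6669 -0.2073]
 [ 0.6297 -0.1825]]
cambox [0.7425 0.0641 0.11  ]
```

View pics/z2.png

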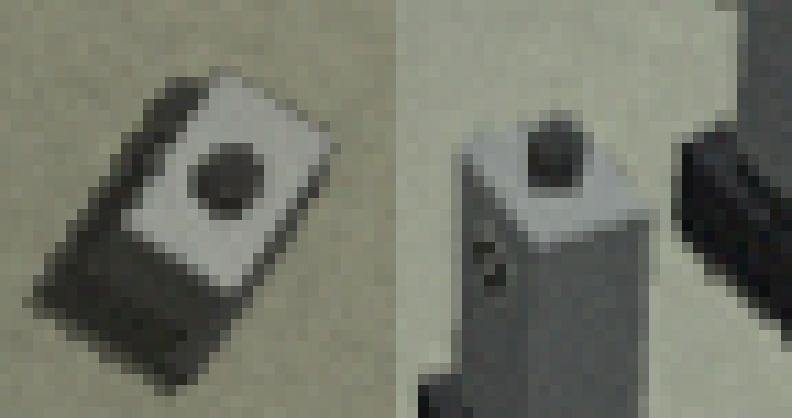

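The part's top face measures about 48x34 mm, so it is the right block. The marker face is its long side facing +x+y, which puts the marker at about (0.667,-0.166). Both views agree to within 3 mm. Now over the sleeve, down and grip.

```bash
python3 -m inch '[[[0.33,0.877,0],[0,0,0.38],0],[[0.33,0.877,0],[0,0,0.38],0],[[0.33,0.877,0],[0,0,0.38],0],[[0.33,0.877,0],[0,0,0.38],0],[[0.33,0.877,0],[0,0,0.38],0],[[0.33,0.877,0],[0,0,0.38],0],[[0.33,0.877,0],[0,0,0.38],0]]'
python3 -m inch '[[[0,0,-0.2],[0,0,0],0],[[0,0,-0.4],[0,0,0],0],[[0,0,-0.55],[0,0,0],0],[[0,0,-0.65],[0,0,0],0],[[0,0,-0.76],[0,0,0],0],[[0,0,-0.76],[0,0,0],0]]'
python3 -m inch '[[[0,0,0],[0,0,0],1],[[0,0,0],[0,0,0],1],[[0,0,0],[0,0,0],1],[[0,0,0],[0,0,0],1],[[0,0,0],[0,0,0],1],[[0,0,0],[0,0,0],1],[[0,0,0],[0,0,0],1],[[0,0,0],[0,0,0],1]]' 30
```

```text
time: 2.6
ee_pos: [0.5981, 0.3254, 0.2214]
tcp_rot: [-3.139, -0.001, 2.712]
ft_force: [-0.1, -1.0, -0.2]
finger_gap: 0.0878
grasp_force: 0.0
time: 3.2
ee_pos: [0.5953, 0.3232, 0.0283]
tcp_rot: [-3.135, -0.004, 2.711]
ft_force: [-0.5, 0.2, -0.7]
finger_gap: 0.0876
grasp_force: 0.0
time: 4.0
ee_pos: [0.5972, 0.3274, 0.0326]
tcp_rot: [3.142, -0.0, 2.714]
ft_force: [-0.1, 0.5, 0.7]
finger_gap: 0.0272
grasp_force: 0.9
```

```bash
python3 -m inch '[[[0,0,0],[0,0,0],1],[[0,0,0],[0,0,0],1],[[0,0,0],[0,0,0],1]]' 30
python3 -m inch '[[[0,0,0.1],[0,0,0],1],[[0,0,0.25],[0,0,0],1],[[0,0,0.4],[0,0,0],1],[[0,0,0.48],[0,0,0],1],[[0,0,0.48],[0,0,0],1],[[0,0,0.48],[0,0,0],1],[[0,0,0.48],[0,0,0],1],[[0,0,0.48],[0,0,0],1]]' 30
python3 - <<'E'
from h import *
import cv2
np.set_printoptions(precision=4,suppress=True)
t=robot.read_camera("top")[:,:,::-1];s=robot.read_camera("side")[:,:,::-1]
np.save("s1.npy",s);np.save("t1.npy",t)
st=robot.sense();p=st["ee_pos"];print(p,st["tcp_rot"],st["finger_gap"],st["grasp_force"])
X=p.copy();X[2]-=.0326;print(proj("side",X),proj("side",X+[0,0,.07]),proj("top",X+[0,0,.07]))
u,v=proj("side",X+[0,0,.03]).astype(int)
o=s[v-30:v+30,u-40:u+40]
cv2.imwrite("pics/z3.png",cv2.resize(o,None,fx=10,fy=10,interpolation=cv2.INTER_NEAREST));print(u-40,v-30)
E
```

```text
time: 4.3
ee_pos: [0.5971, 0.3274, 0.0326]
tcp_rot: [3.142, -0.0, 2.714]
ft_force: [0.6, 1.2, 0.2]
finger_gap: 0.026
grasp_force: 30.0
time: 5.1
ee_pos: [0.5964, 0.3269, 0.1499]
tcp_rot: [-3.138, -0.003, 2.714]
ft_force: [0.5, 0.4, 0.5]
finger_gap: 0.0264
grasp_force: 30.0
[0.5967 0.3271 0.1508] [-3.1395 -0.0017  2.7138] 0.026277476930283313 29.98540833592415
[190.8384 290.7601] [185.2572 271.0758] [143.9079 206.1751]
148 252
```

View pics/z3.png

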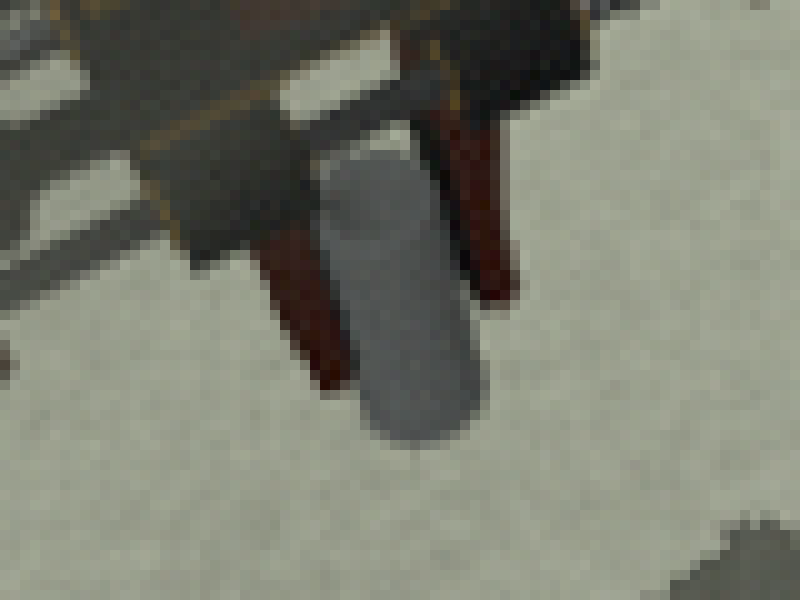

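The tube is gripped and upright, with its top disc at (185.3,271.2) against a predicted (185.3,271.1). Moving it above the spigot.

```bash
python3 -m inch '[[[-0.154,-0.516,0],[0,0,0],1],[[-0.154,-0.516,0],[0,0,0],1],[[-0.154,-0.516,0],[0,0,0],1],[[-0.154,-0.516,0],[0,0,0],1],[[-0.154,-0.516,0],[0,0,0],1]]'
python3 -m inch '[[[-0.08,-0.26,0],[0,0,0],1],[[-0.154,-0.45,0],[0,0,0],1],[[-0.154,-0.516,0],[0,0,0],1],[[-0.154,-0.516,0],[0,0,0],1],[[-0.154,-0.516,-0.06],[0,0,0],1],[[-0.154,-0.516,-0.06],[0,0,0],1],[[-0.154,-0.516,-0.06],[0,0,0],1]]'
python3 - <<'E'
from h import *
import cv2
np.set_printoptions(precision=4,suppress=True)
s=robot.read_camera("side")[:,:,::-1]
np.save("s2.npy",s)
st=robot.sense();p=st["ee_pos"];print(p,st["tcp_rot"],st["finger_gap"],st["grasp_force"])
X=p.copy();X[2]-=.0326;print(proj("side",X),proj("side",X+[0,0,.07]),"spig",proj("side",np.array([.5195,.069,.086])))
u,v=282,228
o=s[v-30:v+30,u-40:u+40]
cv2.imwrite("pics/z4.png",cv2.resize(o,None,fx=10,fy=10,interpolation=cv2.INTER_NEAREST));print(u-40,v-30)
E
```

```text
time: 5.7
ee_pos: [0.5587, 0.198, 0.1526]
tcp_rot: [3.141, -0.0, 2.712]
ft_force: [0.1, 0.2, -1.0]
finger_gap: 0.0262
grasp_force: 30.0
time: 6.4
ee_pos: [0.5199, 0.0708, 0.1362]
tcp_rot: [-3.141, -0.002, 2.716]
ft_force: [-0.4, 0.3, 0.1]
finger_gap: 0.026
grasp_force: 30.0
[0.5201 0.0707 0.1368] [-3.1411 -0.0015  2.7158] 0.02588370687123727 29.985244274139404
[285.8644 231.077 ] [286.4063 211.1042] spig [286.2987 235.5969]
242 198
```

View pics/z4.png

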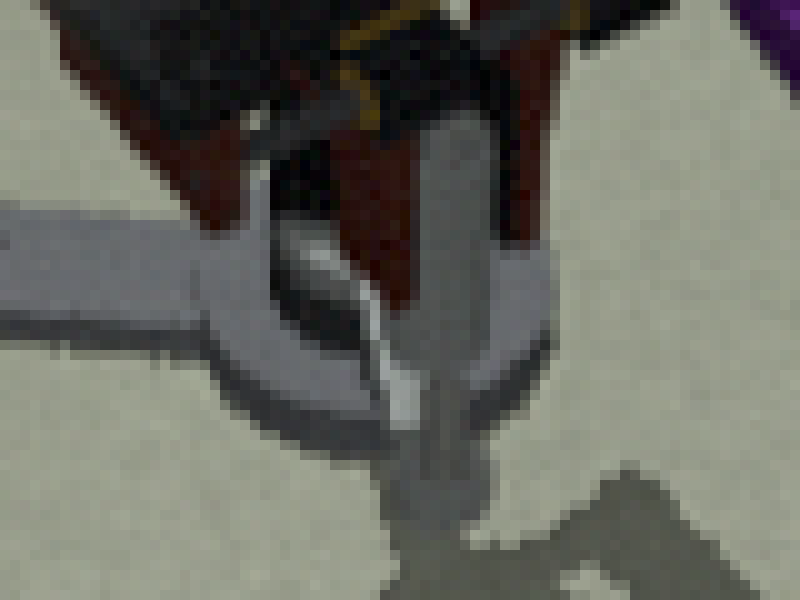

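The held tube (column 285.9) lines up with the spigot (column about 286). Lowering gently onto the taper and watching the force.

```bash
python3 -m inch '[[[0,0,-0.03],[0,0,0],1],[[0,0,-0.06],[0,0,0],1],[[0,0,-0.075],[0,0,0],1],[[0,0,-0.088],[0,0,0],1],[[0,0,-0.088],[0,0,0],1]]'
python3 -m inch '[[[0,0,-0.01],[0,0,0],1],[[0,0,-0.02],[0,0,0],1],[[0,0,-0.03],[0,0,0],1],[[0,0,-0.03],[0,0,0],1],[[0,0,-0.03],[0,0,0],1]]'
```

```text
time: 6.95
ee_pos: [0.5199, 0.0693, 0.115]
tcp_rot: [-3.141, -0.001, 2.714]
ft_force: [-0.7, 0.4, -0.1]
finger_gap: 0.0262
grasp_force: 30.0
time: 7.45
ee_pos: [0.5201, 0.0688, 0.1079]
tcp_rot: [-3.141, -0.0, 2.713]
ft_force: [-0.8, -4.2, 0.2]
finger_gap: 0.0259
grasp_force: 30.0
```

A lateral force of -4 N in y means the tube is engaged and slightly too far toward +y, so shift about 2 mm to -y and keep lowering.

```bash
python3 -m inch '[[[0,-0.006,0],[0,0,0],1],[[0,-0.008,-0.01],[0,0,0],1],[[0,-0.008,-0.02],[0,0,0],1],[[0,-0.008,-0.03],[0,0,0],1],[[0,-0.008,-0.03],[0,0,0],1]]'
python3 - <<'E'
from h import *
for i in range(3):
    robot.read_camera("side");s=robot.sense();print(s["ee_pos"].round(4),s["ft_force"].round(1),s["wrist_torque"].round(2))
E
```

```text
time: 7.95
ee_pos: [0.5199, 0.0675, 0.0999]
tcp_rot: [-3.141, -0.001, 2.714]
ft_force: [-0.0, 0.7, -0.6]
finger_gap: 0.0261
grasp_force: 30.0
[0.5201 0.0675 0.1003] [ 0.3 -0.8 -1.1] [ 0.03 -0.13 -0.02]
[0.5201 0.0674 0.1005] [0.2 0.6 0.2] [ 0.02 -0.12  0.05]
[0.5202 0.0674 0.1006] [-0.4 -0.3 -0.7] [ 0.06 -0.12  0.01]
```

```bash
python3 -m inch '[[[0,0,-0.02],[0,0,0],1],[[0,0,-0.035],[0,0,0],1],[[0,0,-0.05],[0,0,0],1],[[0,0,-0.06],[0,0,0],1],[[0,0,-0.06],[0,0,0],1]]'
python3 -m inch '[[[0,0,-0.006],[0,0,0],1],[[0,0,-0.012],[0,0,0],1],[[0,0,-0.016],[0,0,0],1],[[0,0,-0.016],[0,0,0],1],[[0,0,-0.016],[0,0,0],1]]'
```

```text
time: 8.6
ee_pos: [0.5199, 0.0673, 0.0849]
tcp_rot: [-3.141, -0.001, 2.714]
ft_force: [-0.3, 0.3, -0.7]
finger_gap: 0.026
grasp_force: 30.0
time: 9.1
ee_pos: [0.5205, 0.0674, 0.0824]
tcp_rot: [3.141, 0.001, 2.714]
ft_force: [-0.9, -0.7, 4.6]
finger_gap: 0.0263
grasp_force: 30.0
```

The tube is fully home: base at about 50 mm with 4.6 N on the seat. Before swinging, I'll refine the axis and station yaw from the bluish-grey base disc and bar in the first pictures.

```bash
python3 - <<'E'
from h import *
import cv2
from scipy.optimize import least_squares
np.set_printoptions(precision=4,suppress=True)
for n,box in(("top",(235,180,300,245)),("side",(205,200,310,255))):
    im=cv2.imread(f"pics/{n}0.png").astype(int); x0,y0,x1,y1=box
    im=cv2.resize(im[y0:y1,x0:x1].astype(np.float32),None,fx=4,fy=4,interpolation=cv2.INTER_LINEAR)
    d=cv2.GaussianBlur(im,(0,0),2); m=((d[...,0]-d[...,2])>1)&(d.mean(2)>60)
    m=m.astype(np.uint8)
    k,l,st,ce=cv2.connectedComponentsWithStats(m);i=1+st[1:,4].argmax()
    c=max(cv2.findContours((l==i).astype(np.uint8),0,1)[0],key=len)[:,0]
    px=(c+.5)/4-.5+[x0,y0]
    for h in(.01,.02):
        P=np.array([pl(n,*q,h)[:2] for q in px])
        g=np.array([.584,-.002])
        for tol in(.012,.006,.004):
            r=np.linalg.norm(P-g,axis=1);S=P[abs(r-.05)<tol]
            f=least_squares(lambda a:np.linalg.norm(S-a[:2],axis=1)-.05,g,loss="soft_l1",f_scale=.001);g=f.x
        q=least_squares(lambda a:np.linalg.norm(S-a[:2],axis=1)-a[2],[*g,.05],loss="soft_l1",f_scale=.001).x
        r=P-g;b=P[(np.linalg.norm(r,axis=1)>.058)&(np.linalg.norm(r,axis=1)<.10)&(r[:,0]>.03)]
        a=np.degrees(np.arctan2(*(b-g).T[::-1]))
        # two bar edges: signed fit lines
        med=np.median(a);e=[b[a>med],b[a<med]];L=[cv2.fitLine(x.astype(np.float32),4,0,.0005,.0005)[:,0] if len(x)>3 else None for x in e]
        print(n,h,"fixed r",g,len(S),"free r",q,"bar",[(np.degrees(np.arctan2(v[1],v[0])),(v[0]*(v[3]-g[1])-v[1]*(v[2]-g[0]))*1000) for v in L if v is not None])
    cv2.imwrite(f"m_{n}.png",m*255)
E
```

```text
top 0.01 fixed r [ 0.584 -0.002] 0 free r [ 0.584 -0.002  0.05 ] bar []
top 0.02 fixed r [ 0.584 -0.002] 0 free r [ 0.584 -0.002  0.05 ] bar []
side 0.01 fixed r [ 0.5873 -0.006 ] 228 free r [ 0.5873 -0.006   0.0499] bar [(np.float32(23.619295), np.float64(30.515462812200383)), (np.float32(-86.24941), np.float64(75.53321001657265))]
side 0.02 fixed r [0.583  0.0015] 231 free r [0.5827 0.0016 0.0494] bar [(np.float32(24.059435), np.float64(29.85652942489854)), (np.float32(-89.77245), np.float64(74.15118159218444))]
  return _methods._mean(a, axis=axis, dtype=dtype,
  ret = ret.dtype.type(ret / rcount)
```

```bash
python3 - <<'E'
from h import *
import cv2
from scipy.optimize import least_squares
np.set_printoptions(precision=4,suppress=True)
im=cv2.imread("pics/top0.png").astype(np.float32)
print("disc",im[215:220,282:286].mean((0,1)),"floor",im[235:240,290:300].mean((0,1)),"bar",im[190:194,256:260].mean((0,1)))
D=cv2.GaussianBlur(cv2.resize(im,None,fx=4,fy=4,interpolation=cv2.INTER_LINEAR),(0,0),2)
dr=D[...,0]-D[...,2]
lo=im[215:220,282:286].mean((0,1));fl=im[235:240,290:300].mean((0,1))
th=((lo[0]-lo[2])+(fl[0]-fl[2]))/2;print("th",th)
def at(u,v): return dr[int(round((v+.5)*4-.5)),int(round((u+.5)*4-.5))]
for h in(.0,.01,.02):
    c=np.array([.584,-.002])
    for it in range(3):
        P=[];A=[]
        for a in np.radians(np.arange(0,360,4)):
            rr=np.arange(.040,.060,.0003)
            val=[at(*proj("top",np.array([c[0]+r*np.cos(a),c[1]+r*np.sin(a),h])))<th for r in rr]
            k=[i for i in range(3,len(rr)) if all(val[i:i+6]) and not any(val[i-3:i])]
            if k: r=rr[k[0]];P.append(c+r*np.array([np.cos(a),np.sin(a)]));A.append(np.degrees(a))
        P=np.array(P);f=least_squares(lambda x:np.linalg.norm(P-x[:2],axis=1)-.05,c,loss="soft_l1",f_scale=.001);c=f.x
    q=least_squares(lambda x:np.linalg.norm(P-x[:2],axis=1)-x[2],[*c,.05],loss="soft_l1",f_scale=.001).x
    print(h,c,q,len(P),"angs",np.round(A[::6]))
    # bar: cross-sections at radii .06-.09
    res=[]
    for r in np.arange(.058,.09,.004):
        aa=np.radians(np.arange(-25,75,.5));v=np.array([at(*proj("top",np.array([c[0]+r*np.cos(a),c[1]+r*np.sin(a),h])))>th for a in aa])
        if v.any(): res.append((r,np.degrees(aa[v]).min(),np.degrees(aa[v]).max()))
    print(np.array(res))
E
```

```text
disc [ 98.5 100.3  99.3] floor [111.74 131.06 129.78] bar [95.     97.3125 96.375 ]
th -9.420002
0.0 [ 0.5837 -0.0037] [ 0.584  -0.0033  0.051 ] 74 angs [  0.  64.  88. 112. 160. 184. 208. 232. 256. 280. 304. 328. 352.]
[[ 0.058  4.5   45.   ]
 [ 0.062  6.    44.5  ]
 [ 0.066  7.5   43.5  ]
 [ 0.07   9.    41.5  ]
 [ 0.074 10.    40.5  ]
 [ 0.078 10.5   40.   ]
 [ 0.082 10.5   38.5  ]
 [ 0.086 12.    38.5  ]]
0.01 [ 0.5831 -0.0036] [ 0.5832 -0.0034  0.0506] 74 angs [  0.  64.  88. 112. 160. 184. 208. 232. 256. 280. 304. 328. 352.]
[[ 0.058  4.5   45.5  ]
 [ 0.062  5.5   43.5  ]
 [ 0.066  8.    43.   ]
 [ 0.07   8.5   42.   ]
 [ 0.074  9.5   40.5  ]
 [ 0.078 10.    40.   ]
 [ 0.082 11.    38.5  ]
 [ 0.086 12.    38.5  ]]
0.02 [ 0.5824 -0.0037] [ 0.5824 -0.0036  0.0501] 74 angs [  0.  68.  92. 116. 160. 184. 208. 232. 256. 280. 304. 328. 352.]
[[ 0.058  5.    44.5  ]
 [ 0.062  6.    44.   ]
 [ 0.066  7.5   42.5  ]
 [ 0.07   9.    41.   ]
 [ 0.074 10.    40.5  ]
 [ 0.078 10.    40.   ]
 [ 0.082 11.    38.   ]
 [ 0.086 11.5   38.   ]]
```

Axis about (0.584,-0.003), station yaw about -4.7°, and spigot bearing at rest about 132.3°. Both views and the 95 mm radius agree. The marker bears -63°, so the mirror must turn about 45.9° (0.80 rad), which puts the spigot at about (0.489,0.000). Swinging in two halves.

```bash
python3 -m inch '[[[-0.018,-0.018,0],[0,0,0],1],[[-0.036,-0.037,0],[0,0,0],1],[[-0.052,-0.058,0],[0,0,0],1],[[-0.067,-0.080,0],[0,0,0],1],[[-0.080,-0.103,0],[0,0,0],1],[[-0.092,-0.127,0],[0,0,0],1],[[-0.092,-0.127,0],[0,0,0],1],[[-0.092,-0.127,0],[0,0,0],1]]'
```

```text
time: 9.9
ee_pos: [0.4967, 0.036, 0.0824]
tcp_rot: [3.14, -0.0, 2.714]
ft_force: [-1.9, 3.7, 7.0]
finger_gap: 0.0259
grasp_force: 30.0
```

```bash
python3 -m inch '[[[-0.012,-0.024,0],[0,0,0],1],[[-0.022,-0.049,0],[0,0,0],1],[[-0.028,-0.075,0],[0,0,0],1],[[-0.033,-0.101,0],[0,0,0],1],[[-0.036,-0.126,0],[0,0,0],1],[[-0.037,-0.154,0],[0,0,0],1],[[-0.037,-0.154,0],[0,0,0],1],[[-0.037,-0.154,0],[0,0,0],1],[[-0.037,-0.154,0],[0,0,0],1]]'
python3 - <<'E'
from h import *
import cv2
F=[]
for i in range(4):
    t=robot.read_camera("top");s=robot.sense();F.append(np.r_[s["ee_pos"],s["ft_force"],s["wrist_torque"]])
print(np.mean(F,0).round(4))
sd=robot.read_camera("side")
A=cv2.resize(t[192:240,235:299,::-1],(400,300),interpolation=cv2.INTER_CUBIC);B=cv2.resize(sd[190:250,245:325,::-1],(400,300),interpolation=cv2.INTER_CUBIC)
cv2.imwrite("pics/f1.png",np.hstack([A,B]));cv2.imwrite("t_f.png",t[:,:,::-1]);cv2.imwrite("s_f.png",sd[:,:,::-1])
E
```

```text
time: 10.8
ee_pos: [0.4874, -0.0026, 0.0824]
tcp_rot: [3.14, -0.001, 2.714]
ft_force: [-1.6, 3.5, 7.3]
finger_gap: 0.0264
grasp_force: 30.0
[ 4.8740e-01 -2.5000e-03  8.2400e-02 -2.2143e+00  3.4520e+00  7.4573e+00
  6.7960e-01  3.0270e-01 -3.3700e-02]
```

View pics/f1.png

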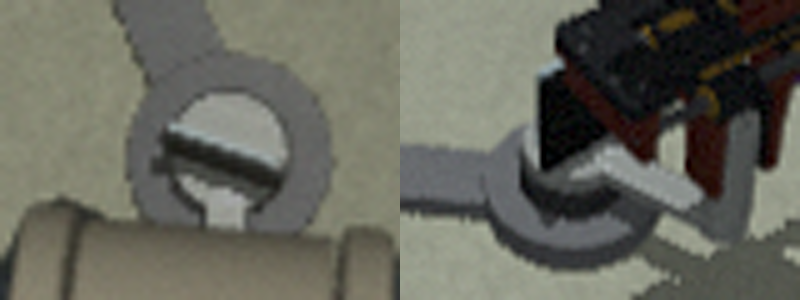

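The arm holds at (0.4874,-0.0025). In the top crop the mirror's upper edge runs from (168,127) to (282,165), so its normal is about -18.4°; the camera/marker bisector is -18.9°. I'll fit that edge more precisely.

```bash
python3 - <<'E'
from h import *
import cv2
np.set_printoptions(precision=4,suppress=True)
def edge(f,cen,psi):  # psi: expected normal angle; scan along -normal for light->dark edge
    im=cv2.imread(f).astype(np.float32).mean(2);out=[]
    n=np.array([np.cos(psi),np.sin(psi),0]);e=np.array([-n[1],n[0],0])
    for s in np.arange(-.022,.0221,.001):
        d=np.arange(-.012,.010,.0004)
        q=np.array([proj("top",np.array([*cen,.118])+s*e+k*n) for k in d],np.float32)
        v=cv2.remap(im,q[None,:,0].copy(),q[None,:,1].copy(),cv2.INTER_LINEAR)[0]
        g=np.gradient(cv2.GaussianBlur(v[None],(0,0),1.5)[0]);i=g.argmax();out.append((s,d[i],g[i]))
    o=np.array(out)
    for _ in range(3):
        p=np.polyfit(o[:,0],o[:,1],1);r=abs(np.polyval(p,o[:,0])-o[:,1]);o=o[r<max(.001,2*np.median(r))]
    return np.degrees(psi-np.arctan(p[0])),p[1],len(o),np.std(np.polyval(p,o[:,0])-o[:,1])
for c in((.583,-.0035),(.580,-.002)):
    print("now",[np.round(edge("t_f.png",c,np.radians(a)),4) for a in(-18.5,-16,-21)])
    print("rest",[np.round(edge("pics/top0.png",c,np.radians(a)),4) for a in(-64.7,-62,-67)])
E
```

```text
now [array([-18.7687,  -0.0035,  45.    ,   0.0004]), array([-18.8722,  -0.0035,  45.    ,   0.0005]), array([-18.7576,  -0.0036,  45.    ,   0.0004])]
rest [array([-65.4324,  -0.004 ,  42.    ,   0.0004]), array([-65.342 ,  -0.004 ,  43.    ,   0.0004]), array([-65.2753,  -0.004 ,  43.    ,   0.0004])]
now [array([-18.7114,  -0.0002,  45.    ,   0.0005]), array([-18.6131,  -0.0002,  45.    ,   0.0005]), array([-18.6702,  -0.0002,  45.    ,   0.0004])]
rest [array([-65.6573,  -0.0014,  42.    ,   0.0004]), array([-65.5669,  -0.0013,  43.    ,   0.0004]), array([-65.5747,  -0.0014,  43.    ,   0.0004])]
```

The mirror normal is -18.7°, having turned about 46.7° from rest. The reflected line is at about -62.5°, against a marker bearing of -62.9° (about 1 mm at the marker). The tube is seated (base at 49.8 mm, 7 N down) and gripped at 30 N, so I'm handing in.

```bash
python3 -c "
from cell import robot
s=robot.sense();print(s['time'],s['ee_pos'],s['grasp_force'],s['ft_force']);print(robot.sign_off())"
```

```text
11.05 [ 0.48744479 -0.00255174  0.08241982] 29.996870309114456 [-2.12998334  3.4279369   8.02036535]
the job is handed in; nothing more can be done
None
```

I handed the job in at 11 s: the handle is fully home on the spigot and still gripped at 30 N, holding the mirror about 46.7° (0.81 rad) from rest, with the reflected line about 1 mm from the marker centre by my camera measurements.

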